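# Pack the low power adapter in the printer's spares box and close it

## Robot

A 6-joint arm with a two-finger parallel gripper is mounted at the origin on the work surface. World frame = base frame: x ahead of the robot, y to its left, z up, the work surface at z = 0. Lengths are in m, angles in rad, forces in N, time in s.
With the tool pointing down it reaches from about 0.425 to 0.95 m from the base axis. Payload 3.5 kg.
Tool frame: the origin (TCP) lies at the very end of the fingers, on their centre line; the grasp point (between the pads) lies ctrl.grip_point_offset behind it (ctrl.grip_point_offset is the distance from the TCP to the grasp point, in m); z points along the fingers, y is the direction in which the jaws open and shut (so a half turn about z gives the same grasp; the last joint's range is limited). The gripper opens to 85 mm and grips with 20 to 120 N. Pads are 22 mm wide; open, the fingers measure 114 mm over their backs; the gripper's body (76 mm by 85 mm) begins 54 mm behind the grasp point. The pads swing forward as they close: fully open they stand 13 mm farther back than shut.
Start: joints at [1.065, 0.286, 1.577, -0, 1.279, -0.15], TCP at [0.235, 0.633, 0.231] pointing down, gripper open.
Joint ranges: [-2.77, 2.77], [-0.9, 2.22], [0.21, 2.48], [-1.53, 4.67], [0.24, 2.81], [-2.84, 2.84]. Speed limits (rad/s): [2.79, 2.79, 3.14, 3.14, 3.14, 3.14].

## Interface

Orientations are given as a unit quaternion [x, y, z, w].
In Python, from plant import telemetry, imaging, ticket, finder, ctrl gives the robot as it stands. The module is installed in compiled form; this text tells all that it offers.
- The arm moves only by the shell command python3 -m crank 'ROWS' [FORCE]. ROWS is JSON, a list of rows, each a list of 7 numbers: the shift along the tool's x, y, z scaled (see below), then the turn, a rotation vector about the tool's x, y, z scaled (see below), then the opening, from 0 (shut) to 1 (fully open). A call has 1 to 12 rows; each row is the pose to reach, as a shift and turn from the pose commanded when the call began, along the tool's axes at that moment; what a row does not reach only later rows make up. The controller multiplies each number of a shift by 0.15 m and each number of a turn by 90 degrees. A row lasts 1/10 s, in which the tool goes at most 50 mm and 8.59 degrees, less where a joint would pass 70% of its speed; a pose out of reach is approached as far as the arm can. A call with a number of a shift or a turn outside -1 to 1 is refused whole. A call with a gripper value outside its range is refused whole. The fingers move at their own pace and stop on an object; FORCE is the grip in N (left out, the last holds). Time passes only in rows, so rows that repeat a pose let the fingers close. It gives the time, the measured TCP pose, the force and the opening at its end, in the units of the state.
- telemetry.get_state(): the state, without advancing time (a new reading comes with each control period).
- imaging.read_camera(name): name is "scene" or "top" or "wrist"; returns a dict with "pixels" (480x640x3 uint8, red, green, blue), "vfov" (degrees; the focal length in pixels is half the picture's height over the tangent of half this angle, whatever the lens; pixels are square), "cx", "cy" (the principal point, pixels), "rvec" (rotation vector, rad) and "tvec" (3), from world to camera coordinates, as OpenCV has them. Camera axes: x right, y down, z forward; pixel columns grow to the right and rows downward; lengths in m; the calibration is good to about 2 mm. A picture is of the moment at which its call begins. There is no depth.
- ticket.sign_off(): hands the job in, once; it reports no verdict.
Trained networks look in a picture, given as the dict that the camera call returned (one of the last four; its "shot" number tells which), for a name from the list of things; names that differ only in an ending like _2 or _b are one class to them, and where a whole thing is asked for, a point or a joint stands for the part that bears it (a point fixed in the world has none). Each returns a list of dicts, best first, with "confidence" (0 to 1); they miss things now and then, are a little off and sometimes report something else, mostly with a low value. They report only what shows in the picture. A call takes as long as a camera call. They do not tell look-alikes from the thing itself.
- finder.masks_of(label, picture): "pixels" (480x640 bool, what is visible of it) and "extent" ([left, top, right, bottom] in pixels, round what is visible of it).
- finder.pinpoint(label, picture): "location" ([row, column] in pixels: a listed point, or the origin of a listed thing).
The state is a dict: "time": time; "qpos": joint angles; "dq": joint speeds; "joint_efforts": joint torques, N m; "eef_pos": TCP position; "tcp_rot": TCP orientation; "contact_force": force on the tool from outside, world axes, zero at the start; "wrist_torque": the same for the moment, N m; "opening": opening from 0.0 (shut) to 1.0 (fully open).
Only numpy, scipy, OpenCV 4.12 (cv2) and the standard library are available. Lean on these libraries where they do the work, as an engineer would, in place of code of your own. Each camera call takes 0.05 s, during which the arm holds its last target.

## Task

Pack the low white power adapter into the purple spares box: set it down (do not drop it in) lying flat on the floor of the box beside the two fans, then put the lid on so that it sits fully home all round. The tall white adapter would stick out above the rim, so leave it where it stands.

Things in the scene. Friction and masses are not known exactly. Their poses are not given: they have to be found in the camera images.
- box: Purple open box, fixed to the desk; outside 155 (x) x 140 (y) x 51 mm high, walls and floor 5 mm thick (inside 145 x 130, 46 deep). Origin: centre of its underside, z up. Two black fans, each 44 x 44 x 20 mm high, are clipped to the floor side by side at the -x end (x from -70 to -26 mm); from x = -26 to +72.5 mm the floor is free over the full width.
- lid: Loose magenta lid, 0.14 kg, right way up on the desk. Origin: centre of its underside, z up. Plug 129 (x) x 114 (y), z 0 to 10 mm; plate 167 x 152, z 10 to 14; black grip bar on the middle, 60 (x) x 18 (y), z 14 to 42. The plug enters the box with 8 mm play all round, x along the box x, either way round. Closed, the plate rests on the rim: origin 41 mm above the box origin.
- low_adapter: The white power adapter to pack, about 80 g, lying on the desk: body 50 (x) x 42 (y) x 30 mm (z, height), one dark port slot on top, two steel pins 5 mm thick sticking 16 mm out of its +x end at half height. Origin: centre of the body's underside; z up.
- tall_adapter: Similar white power adapter that stays where it is: 50 (x) x 42 (y) and 75 mm high, upright, two dark port slots on top, two steel pins out of its +x face 55 mm up. Origin: centre of its underside.
Things that resemble listed ones, but are neither listed nor needed, are in the scene too. What is shaped like the low_adapter but orange is not meant.

How it is judged:
On the way, in this order (a step that is already met when the one before it is completed fails the run):
1. the low adapter lies flat on the floor of the box, let go (z of low_adapter in the frame of box between 0 and 0.012 m and x of low_adapter in the frame of box between -0.0725 and 0.0725 m and y of low_adapter in the frame of box between -0.065 and 0.065 m and angle between low_adapter's own z axis and vertical below 0.175 rad and contact force between low_adapter and the fingers below 0.1 N and linear speed of low_adapter below 0.02 m/s), for 0.2 s.
2. the lid is fully home on the box (z of lid in the frame of box between 0.036 and 0.0445 m and angle between lid's own z axis and vertical below 0.04 rad and horizontal distance between lid and box below 0.016 m and angle between the x axis of lid and the x axis of box, either way round below 0.2 rad), for 0.2 s.
At the end, for the whole second after the job is handed in: The low adapter lies flat (within 10 degrees) on the floor of the box, inside its walls, and the lid is right way up on the box, plate down on the rim (within 3.5 mm in height, level within 2 degrees, centred within 16 mm, long side along the box's within 11 degrees); both are at rest (all of step 2 and z of low_adapter in the frame of box between 0 and 0.012 m and x of low_adapter in the frame of box between -0.0725 and 0.0725 m and y of low_adapter in the frame of box between -0.065 and 0.065 m and angle between low_adapter's own z axis and vertical below 0.175 rad and linear speed of each of low_adapter, lid below 0.02 m/s); the robot touches nothing.
It fails at once if the tall adapter is moved more than 20 mm (distance of tall_adapter from where it was at the start of the episode above 0.02 m).
It fails at once if the low adapter is dropped into the box from a height (falls faster than 0.9 m/s, about 40 mm of free fall) (linear speed of low_adapter above 0.9 m/s and horizontal distance between low_adapter and box below 0.09 m and z of low_adapter in the frame of box below 0.1 m).
It also fails if it takes over 62 s, if anything falls off the work surface, if the arm or the gripper's body presses on something with over 40 N, if the wrist force passes 120 N, or if a joint passes its speed limit or range.

## Working session

There is one attempt and no reset: what is moved stays moved. The work goes in short steps, Python scripts to look and compute and a shell command to move; the robot and the scene stay as the last step left them, time stands still between calls to the robot, and variables do not carry over. Pictures are saved under pics/ and viewed, and the job is handed in when it is done.

```bash
mkdir -p pics
cat > h.py <<'E'
import numpy as np, cv2
from scipy.spatial.transform import Rotation as R
from plant import telemetry, imaging, ticket, finder, ctrl
def shot(cam,fn=None):
    p=imaging.read_camera(cam)
    if fn: cv2.imwrite('pics/'+fn,cv2.cvtColor(p['pixels'],cv2.COLOR_RGB2BGR))
    return p
def cal(p):
    f=240/np.tan(np.radians(p['vfov'])/2)
    K=np.array([[f,0,p['cx']],[0,f,p['cy']],[0,0,1]])
    return K,cv2.Rodrigues(np.array(p['rvec'],float))[0],np.array(p['tvec'],float)
def to_world(p,uv,z):
    K,Rm,t=cal(p); d=Rm.T@np.linalg.solve(K,[uv[0],uv[1],1]); c=-Rm.T@t
    return c+d*(z-c[2])/d[2]
def proj(p,P):
    K,Rm,t=cal(p); q=(Rm@np.atleast_2d(P).T).T+t; q=q@K.T
    return q[:,:2]/q[:,2:]
E
python3 - <<'E'
from h import *
s=telemetry.get_state(); print(s, ctrl.grip_point_offset)
for c in ['top','scene','wrist']:
    p=shot(c,c+'0.png'); K,Rm,t=cal(p); print(c,p['vfov'],p['cx'],p['cy'],-Rm.T@t,[k for k in p])
    if c!='wrist':
      for n in ['box','lid','low_adapter','tall_adapter']:
        print(n,[(round(d['confidence'],2),np.round(d['location'])) for d in finder.pinpoint(n,p)],[(round(d['confidence'],2),d['extent']) for d in finder.masks_of(n,p)])
E
```

```text
{'time': 0.0, 'qpos': array([ 1.06497148e+00,  2.87192065e-01,  1.57815504e+00,  9.72800990e-06,
        1.27859245e+00, -1.50025286e-01]), 'dq': array([-7.66656867e-04, -2.02877048e-03,  7.23832623e-04,  7.29939155e-04,
       -1.02619138e-03,  1.35138514e-05]), 'joint_efforts': array([-6.57736236e-04, -4.05970001e+01, -2.92629898e+01, -1.31443780e-04,
        5.70871387e-03, -7.68139046e-06]), 'eef_pos': array([0.2347992 , 0.63215765, 0.22994146]), 'tcp_rot': array([ 1.76964155e-01,  9.84216598e-01, -1.10941923e-03, -3.82351711e-04]), 'contact_force': array([-0.05420237,  0.63153628, -0.12812918]), 'wrist_torque': array([ 0.02090501, -0.04032478, -0.03103281]), 'opening': 1.001300772048795} 0.0187
top 57.31741254718239 317.5820589618833 242.17791728545924 [ 0.50424201 -0.00522491  0.77847247] ['pixels', 'vfov', 'cx', 'cy', 'rvec', 'tvec', 'shot']
box [(0.62, array([282., 154.]))] [(0.94, [92.1, 230.3, 203.7, 343.4])]
lid [(0.57, array([284., 471.]))] [(0.88, [425.5, 238.6, 519.6, 339.6])]
low_adapter [(0.69, array([160., 289.])), (0.68, array([167., 349.]))] [(0.9, [270.6, 135.3, 3
[... 152 characters left out ...]
2168586 315.63447380851096 233.36385661228712 [1.13157487 0.0636601  0.49425729] ['pixels', 'vfov', 'cx', 'cy', 'rvec', 'tvec', 'shot']
box [(0.61, array([226., 483.]))] [(0.69, [440.0, 169.4, 542.8, 261.7])]
lid [(0.92, array([215., 168.]))] [(0.67, [105.8, 183.3, 218.1, 238.4]), (0.47, [295.4, 166.5, 320.6, 215.6])]
low_adapter [(0.96, array([308., 263.])), (0.59, array([316., 341.]))] [(0.65, [242.2, 277.4, 283.1, 324.1]), (0.59, [317.9, 287.0, 363.6, 334.9])]
tall_adapter [(0.57, array([208., 309.]))] [(0.95, [296.8, 162.5, 321.7, 216.7])]
wrist 64.02606929126416 323.4835794149166 240.00964764576577 [0.16967037 0.65592267 0.37313892] ['pixels', 'vfov', 'cx', 'cy', 'rvec', 'tvec', 'shot']
```

View pics/top0.png

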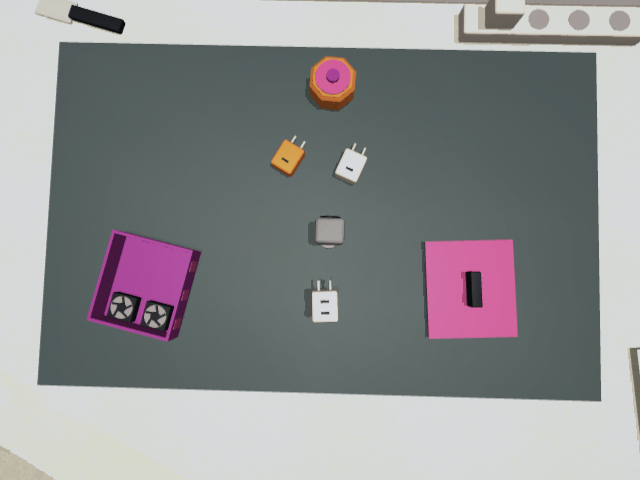

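View pics/scene0.png

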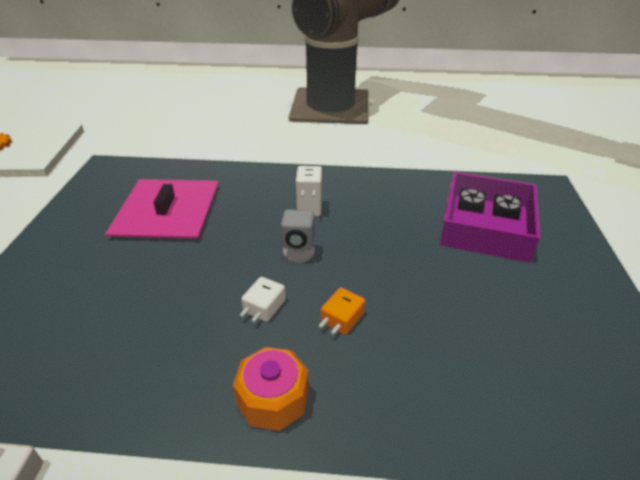

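Run:
```python
import cv2,numpy as np
a=cv2.imread('pics/top0.png')[110:210,230:400]; b=cv2.imread('pics/scene0.png')[260:350,220:380]
a=cv2.resize(a,(680,400),interpolation=2)
cv2.imwrite('pics/c1.png',a)
```

```text
(no output)
```

View pics/c1.png

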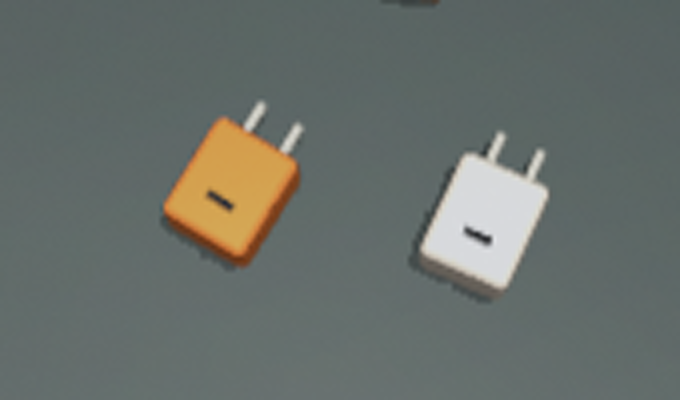

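The candidates in the top view are the low white adapter at (350,166), with one slot and two pins, an orange look-alike at (288,158), the tall white adapter at (324,303) with two slots, and a grey camera at (330,231). The close crop confirms (350,166): white, one slot. Next I'll fit the poses.

```bash
cat >> h.py <<'E'
from scipy.optimize import minimize
def boxpts(x0,x1,y0,y1,z0,z1): return np.array([[x,y,z] for x in(x0,x1) for y in(y0,y1) for z in(z0,z1)])
def place(P,x,y,yaw,z=0):
    c,s=np.cos(yaw),np.sin(yaw); return P@np.array([[c,-s,0],[s,c,0],[0,0,1]]).T+[x,y,z]
S=4
def sil(p,P,win):
    l,t,r,b=win; h=cv2.convexHull(((proj(p,P)-[l-.5,t-.5])*S).astype(np.float32))
    m=np.zeros(((b-t)*S,(r-l)*S),np.uint8); cv2.fillConvexPoly(m,np.round(h*16-8).astype(np.int32),255,shift=4); return cv2.resize(m,(r-l,b-t),interpolation=cv2.INTER_AREA)/255.
def fit(views,P,x0):
    # views: list of (p, mask float in win, win)
    def cost(v):
        e=0
        for p,m,w in views: e+=np.abs(sil(p,place(P,v[0]/1e3,v[1]/1e3,np.radians(v[2]),v[3] if len(v)>3 else 0),w)-m).sum()/m.sum()
        return e
    best=min((minimize(cost,np.array(x0)+[0,0,d],method='Nelder-Mead',options=dict(initial_simplex=np.array(x0)+[0,0,d]+np.array([[0,0,0],[8,0,0],[0,8,0],[0,0,12]]),xatol=.05,fatol=1e-4)) for d in(-20,0,20)),key=lambda r:r.fun)
    return best.x,best.fun
def hullmask(m):
    pts=np.argwhere(m)[:,::-1].astype(np.int32); o=np.zeros(m.shape,np.uint8); cv2.fillConvexPoly(o,cv2.convexHull(pts),1); return o.astype(float)
def big(m):
    n,l,s,_=cv2.connectedComponentsWithStats(m.astype(np.uint8)); return l==1+np.argmax(s[1:,4])
E
cat > fitall.py <<'E'
from h import *
ps={c:shot(c) for c in('top','scene')}
LOW=boxpts(-.025,.025,-.021,.021,0,.03); TALL=boxpts(-.025,.025,-.021,.021,0,.075)
LID=boxpts(-.0835,.0835,-.076,.076,.010,.014); BOX=boxpts(-.0775,.0775,-.07,.07,0,.051)
W=dict(low=dict(top=(325,135,375,195),scene=(232,268,295,330)),tall=dict(top=(300,270,350,335),scene=(290,155,330,222)),
 lid=dict(top=(405,220,540,360),scene=(95,165,235,250)),box=dict(top=(75,215,220,355),scene=(425,160,555,272)))
x0=dict(low=(640,-60,30),tall=(400,-15,0),lid=(430,-270,90),box=(430,290,70)); M=dict(low=LOW,tall=TALL,lid=LID,box=BOX)
for n in M:
  vs=[]
  for c in ps:
    l,t,r,b=W[n][c]; im=ps[c]['pixels'][t:b,l:r]; hsv=cv2.cvtColor(im,cv2.COLOR_RGB2HSV)
    if n in('low','tall'): m=(hsv[...,2]>110)&(hsv[...,1]<70); m=cv2.morphologyEx(m.astype(np.uint8),cv2.MORPH_OPEN,np.ones((5,5)))>0
    else: m=(hsv[...,1]>120)&(hsv[...,0]>135)&(hsv[...,0]<177)&(hsv[...,2]>30)
    m=hullmask(big(m)); vs.append((ps[c],m,W[n][c]))
  for k in(vs,vs[:1],vs[1:]): 
    x,f=fit(k,M[n],x0[n]); print(n,np.round(x,1),round(f,3))
    if k is vs: M[n]=M[n]; best=x
  for c in ps:
    q=proj(ps[c],place(M[n],best[0]/1e3,best[1]/1e3,np.radians(best[2])))
    h=cv2.convexHull(q.astype(np.float32)); cv2.polylines(ps[c]['pixels'],[np.round(h).astype(np.int32)],True,(0,255,0),1)
cv2.imwrite('pics/fit.png',cv2.cvtColor(np.vstack([ps['top']['pixels'][120:360],ps['scene']['pixels'][130:370]]),cv2.COLOR_RGB2BGR))
E
python3 fitall.py
```

```text
low [687.4 -50.5 -21.2] 0.273
low [690.5 -51.6 -23. ] 0.111
low [685.  -50.3 -19.3] 0.074
tall [430.7 -14.6  70.3] 1.025
tall [432.3 -18.7 -33.1] 0.707
tall [422.1 -14.6 -34. ] 0.317
lid [ 478.7 -262.     2.8] 0.054
lid [ 479.4 -262.1    2.6] 0.013
lid [ 477.4 -261.8    3.1] 0.03
box [471.8 297.2 -13.1] 0.042
box [472.3 297.4 -13. ] 0.011
box [469.3 297.9 -12.9] 0.017
```

View pics/fit.png

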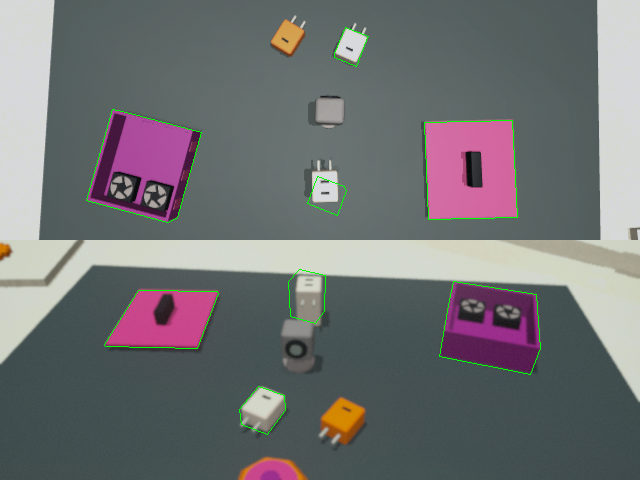

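```bash
cat >> h.py <<'E'
def goto(x,y,z,jaw_deg):
    s=telemetry.get_state(); R0=R.from_quat(s['tcp_rot']).as_matrix(); p0=np.array(s['eef_pos'])
    best=None
    for k in(0,180):
        a=np.radians(jaw_deg+k); Y=np.array([np.cos(a),np.sin(a),0]); Z=np.array([0,0,-1.]); X=np.cross(Y,Z)
        rv=R.from_matrix(R0.T@np.column_stack([X,Y,Z])).as_rotvec()
        if best is None or np.linalg.norm(rv)<np.linalg.norm(best): best=rv
    sh=R0.T@(np.array([x,y,z])-p0)/.15
    a=R0[:,1]; print('t',round(s['time'],2),'tcp',np.round(p0,4),'jaw',round(np.degrees(np.arctan2(a[1],a[0])),1),'open',round(s['opening'],3),'F',np.round(s['contact_force'],1))
    print('shift',np.round(sh,3),'turn',np.round(best/(np.pi/2),4))
E
python3 -c "
from h import *
goto(.687,-.051,.20,68.5)"; cat pics/../h.py | head -0
```

```text
t 1.05 tcp [0.2351 0.6327 0.2313] jaw 69.6 open 1.002 F [-0.3  0.5 -0.7]
shift [-4.412 -3.223  0.209] turn [-0.     -0.      0.0124]
```

View pics/wrist0.png

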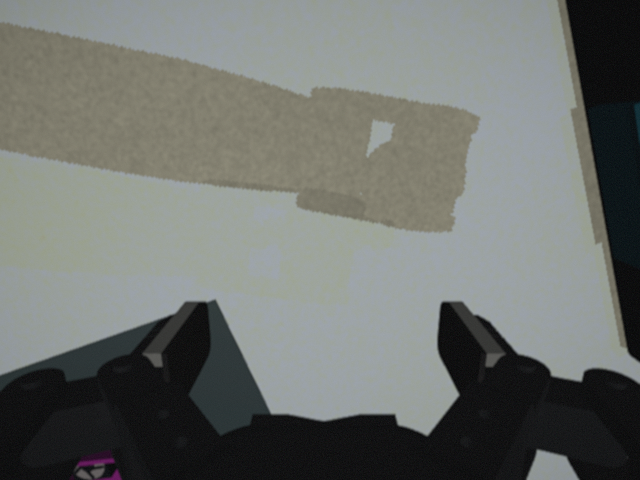

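```bash
for i in 1; do python3 -m crank '[[-0.88,-0.645,0.04,0,0,0,0.75],[-0.88,-0.645,0.04,0,0,0,0.75],[-0.88,-0.645,0.04,0,0,0,0.75],[-0.88,-0.645,0.04,0,0,0,0.75],[-0.88,-0.645,0.04,0,0,0,0.75]]' 30; done
python3 -m crank '[[-0.88,-0.645,0.04,0,0,0,0.75],[-0.88,-0.645,0.04,0,0,0,0.75],[-0.88,-0.645,0.04,0,0,0,0.75],[-0.88,-0.645,0.04,0,0,0,0.75],[-0.88,-0.645,0.04,0,0,0,0.75]]'
python3 -m crank '[[-0.88,-0.645,0.04,0,0,0,0.75],[-0.88,-0.645,0.04,0,0,0,0.75],[-0.88,-0.645,0.04,0,0,0,0.75],[-0.88,-0.645,0.04,0,0,0,0.75],[-0.88,-0.645,0.04,0,0,0,0.75]]'
python3 -c "
from h import *
goto(.687,-.051,.20,68.5)"
```

```text
time: 1.55
eef_pos: [0.3263, 0.4948, 0.2255]
tcp_rot: [0.179, 0.984, 0.0, -0.0]
contact_force: [-0.1, 0.6, 0.2]
opening: 0.748
time: 2.05
eef_pos: [0.4158, 0.3594, 0.2195]
tcp_rot: [0.178, 0.984, 0.0, -0.0]
contact_force: [0.1, 0.1, 0.4]
opening: 0.747
time: 2.55
eef_pos: [0.5057, 0.2233, 0.2133]
tcp_rot: [0.178, 0.984, 0.0, -0.0]
contact_force: [0.3, 0.1, 0.3]
opening: 0.75
t 2.55 tcp [0.5057 0.2233 0.2133] jaw 69.5 open 0.75 F [0.3 0.1 0.3]
shift [-1.772 -1.291  0.087] turn [ 0.0005 -0.0003  0.0116]
```

```bash
python3 -m crank '[[-0.886,-0.645,0.04,0,0,0,0.75],[-0.886,-0.645,0.04,0,0,0,0.75],[-0.886,-0.645,0.04,0,0,0,0.75],[-0.886,-0.645,0.04,0,0,0,0.75],[-0.886,-0.645,0.04,0,0,0,0.75]]'
python3 -m crank '[[-0.886,-0.645,0.04,0,0,0.0116,0.75],[-0.886,-0.645,0.04,0,0,0.0116,0.75],[-0.886,-0.645,0.04,0,0,0.0116,0.75],[-0.886,-0.645,0.04,0,0,0.0116,0.75],[-0.886,-0.645,0.04,0,0,0.0116,0.75],[-0.886,-0.645,0.04,0,0,0.0116,0.75]]'
python3 - <<'E'
from h import *
goto(.687,-.051,.20,68.5)
p=shot('wrist','w1.png')
for n in ['low_adapter']: print([(round(d['confidence'],2),np.round(d['location'])) for d in finder.pinpoint(n,p)],[(round(d['confidence'],2),d['extent']) for d in finder.masks_of(n,p)])
print(proj(p,place(boxpts(-.025,.025,-.021,.021,0,.03),.687,-.051,np.radians(-21.5))))
E
```

```text
time: 3.05
eef_pos: [0.5965, 0.0867, 0.2071]
tcp_rot: [0.177, 0.984, 0.0, -0.0]
contact_force: [0.1, 0.8, 0.6]
opening: 0.751
time: 3.65
eef_pos: [0.6862, -0.0482, 0.2011]
tcp_rot: [0.185, 0.983, 0.001, -0.001]
contact_force: [0.1, 0.2, -1.4]
opening: 0.75
t 3.65 tcp [ 0.6862 -0.0482  0.2011] jaw 68.7 open 0.75 F [ 0.1  0.2 -1.4]
shift [-0.012 -0.015  0.007] turn [ 0.0005 -0.0011  0.0022]
[(0.82, array([208., 322.])), (0.79, array([185., 444.]))] [(0.81, [416.8, 151.1, 485.5, 230.7]), (0.67, [296.8, 184.8, 352.0, 259.9])]
[[298.22705899 185.87485842]
 [295.95692401 190.78623729]
 [345.27866659 186.00936809]
 [347.34048387 190.93162969]
 [299.01822034 239.82895926]
 [296.91145211 249.30153115]
 [344.28908131 239.94386686]
 [346.17864526 249.42380807]]
```

View pics/w1.png

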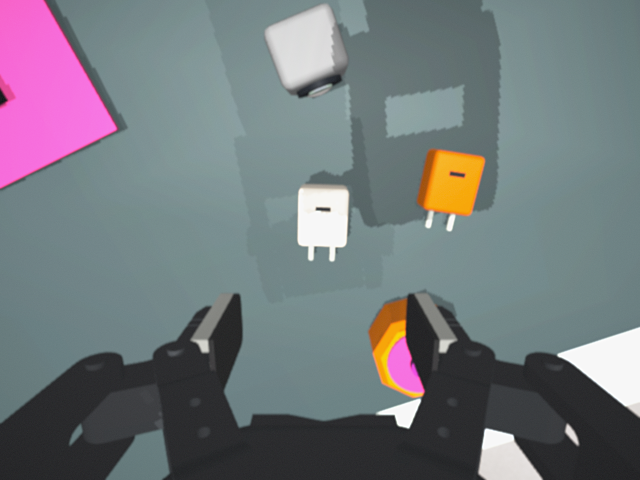

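The wrist view shows the white adapter at (323,215), aligned with the jaws and centred between them. It is within about 2 px of the fitted pose. Descending.

```bash
python3 -m crank '[[0.005,-0.01,0.3,0,0,0,0.75],[0.005,-0.01,0.6,0,0,0,0.75],[0.005,-0.01,0.8,0,0,0,0.75],[0.005,-0.01,0.95,0,0,0,0.75],[0.005,-0.01,0.95,0,0,0,0.75],[0.005,-0.01,0.95,0,0,0,0.75]]'
python3 - <<'E'
from h import *
goto(.686,-.0495,.003,68.5)
p=shot('wrist','w2.png')
E
```

```text
time: 4.4
eef_pos: [0.6856, -0.0513, 0.0594]
tcp_rot: [0.185, 0.983, 0.0, -0.0]
contact_force: [0.7, -0.2, 0.3]
opening: 0.749
t 4.4 tcp [ 0.6856 -0.0513  0.0594] jaw 68.6 open 0.749 F [ 0.7 -0.2  0.3]
shift [0.002 0.012 0.376] turn [ 0.0001 -0.0001  0.0015]
```

View pics/w2.png

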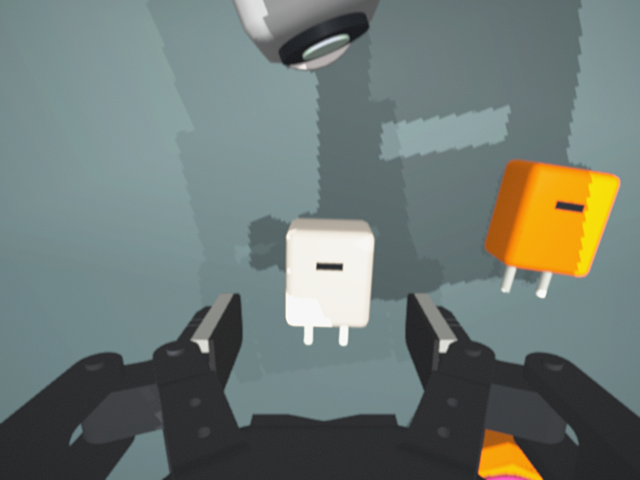

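```bash
python3 -m crank '[[0.002,0.012,0.15,0,0,0,0.75],[0.002,0.012,0.28,0,0,0,0.75],[0.002,0.012,0.35,0,0,0,0.75],[0.002,0.012,0.375,0,0,0,0.75],[0.002,0.012,0.375,0,0,0,0.75]]'
python3 - <<'E'
from h import *
goto(.686,-.0495,.003,68.5)
p=shot('wrist','w3.png')
E
```

```text
time: 4.95
eef_pos: [0.6858, -0.0506, 0.0021]
tcp_rot: [0.186, 0.983, 0.0, -0.001]
contact_force: [-0.4, 0.3, -0.4]
opening: 0.749
t 4.95 tcp [ 0.6858 -0.0506  0.0021] jaw 68.6 open 0.749 F [-0.4  0.3 -0.4]
shift [ 0.001  0.007 -0.006] turn [-0.0001 -0.0007  0.0007]
```

View pics/w3.png

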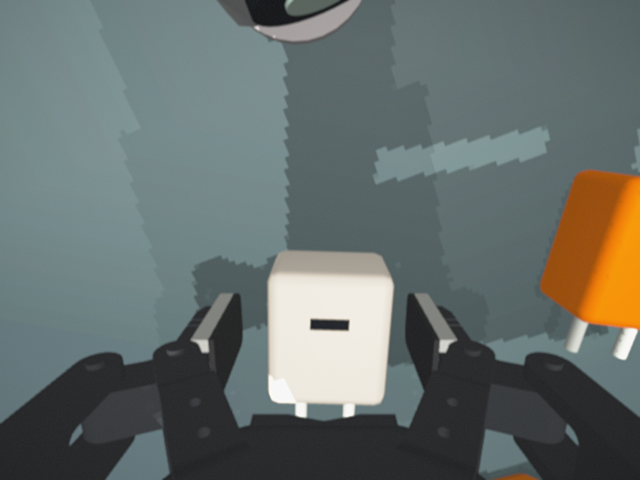

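The adapter sits between the pads, with its body at columns 268–392. Closing.

```bash
python3 -m crank '[[0,0,0,0,0,0,0.3],[0,0,0,0,0,0,0.3],[0,0,0,0,0,0,0.3],[0,0,0,0,0,0,0.3],[0,0,0,0,0,0,0.3],[0,0,0,0,0,0,0.3]]' 35
python3 -m crank '[[0,0,-0.1,0,0,0,0.3],[0,0,-0.3,0,0,0,0.3],[0,0,-0.6,0,0,0,0.3],[0,0,-0.9,0,0,0,0.3],[0,0,-0.9,0,0,0,0.3],[0,0,-0.9,0,0,0,0.3]]'
python3 - <<'E'
from h import *
p=shot('wrist','w4.png')
# box frame target
bx,by,yaw=.4715,.2973,np.radians(-13)
t=place(np.array([[.014,0,0]]),bx,by,yaw)[0]; print(t)
goto(t[0],t[1],.14,77)
E
```

```text
time: 5.6
eef_pos: [0.6871, -0.0509, 0.004]
tcp_rot: [0.186, 0.983, -0.0, 0.001]
contact_force: [0.7, -0.3, 5.2]
opening: 0.486
time: 6.2
eef_pos: [0.6865, -0.0507, 0.1395]
tcp_rot: [0.186, 0.983, -0.0, 0.001]
contact_force: [0.1, 1.2, -1.1]
opening: 0.484
[0.48514118 0.29415069 0.        ]
t 6.25 tcp [ 0.6852 -0.0504  0.137 ] jaw 68.6 open 0.488 F [-1.   0.2 -1.4]
shift [ 2.08   1.651 -0.017] turn [-0.0001 -0.0011 -0.0936]
```

View pics/w4.png

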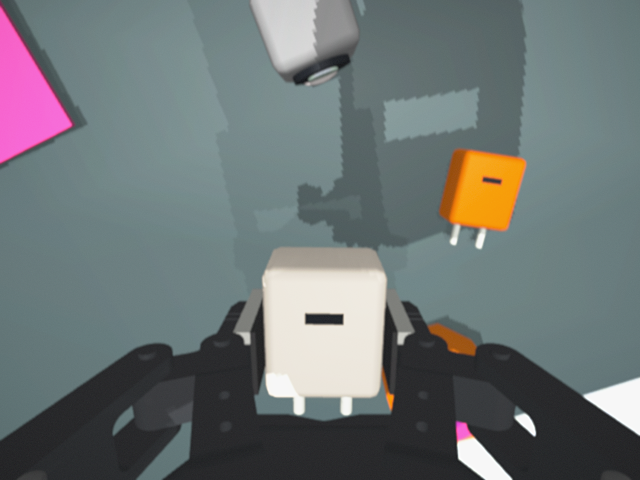

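```bash
python3 -m crank '[[0.25,0.2,0,0,0,0,0.3],[0.5,0.4,0,0,0,0,0.3],[0.75,0.6,0,0,0,0,0.3],[1,0.8,0,0,0,0,0.3],[1,0.8,0,0,0,0,0.3]]'
python3 -m crank '[[0.25,0.2,0,0,0,-0.02,0.3],[0.5,0.4,0,0,0,-0.04,0.3],[0.75,0.6,0,0,0,-0.06,0.3],[1,0.8,0,0,0,-0.094,0.3],[1,0.8,0,0,0,-0.094,0.3],[1,0.8,0,0,0,-0.094,0.3]]'
python3 - <<'E'
from h import *
goto(.4851,.2942,.14,77)
p=shot('wrist','w5.png'); p=shot('top','t5.png')
E
```

```text
time: 6.75
eef_pos: [0.5848, 0.1203, 0.1338]
tcp_rot: [0.183, 0.983, -0.0, -0.005]
contact_force: [0.4, -0.6, -1.5]
opening: 0.484
time: 7.35
eef_pos: [0.4932, 0.2824, 0.1356]
tcp_rot: [0.112, 0.994, -0.001, -0.002]
contact_force: [0.1, 0.2, -1.0]
opening: 0.485
t 7.35 tcp [0.4932 0.2824 0.1356] jaw 77.1 open 0.485 F [ 0.1  0.2 -1. ]
shift [ 0.07   0.065 -0.03 ] turn [-0.0016 -0.0018  0.0015]
```

View pics/w5.png

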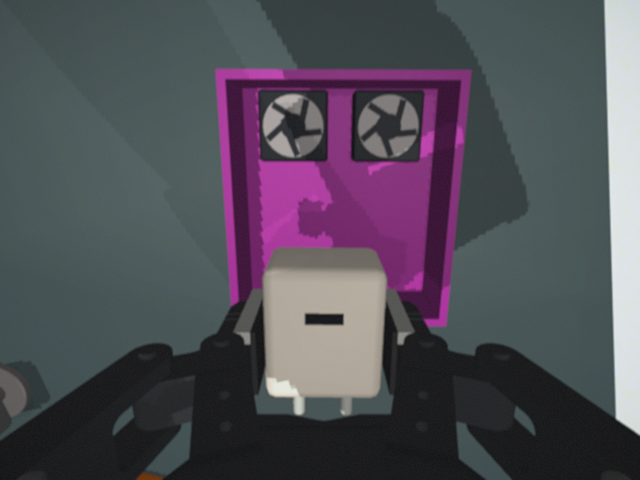

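View pics/t5.png

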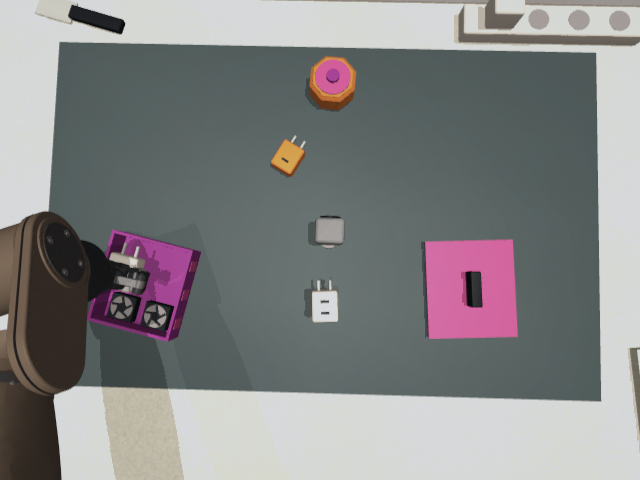

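```bash
python3 -m crank '[[0.04,0.03,0.1,0,0,0,0.3],[0.07,0.065,0.2,0,0,0,0.3],[0.07,0.065,0.3,0,0,0,0.3],[0.07,0.065,0.3,0,0,0,0.3],[0.07,0.065,0.3,0,0,0,0.3],[0.07,0.065,0.3,0,0,0,0.3]]'
python3 - <<'E'
from h import *
p=shot('wrist')
im=p['pixels'].copy()
for rect,z in(((.0775,.07),.051),((.0725,.065),.005)):
  P=np.array([[a*rect[0],b*rect[1],z] for a,b in((-1,-1),(-1,1),(1,1),(1,-1))])
  q=proj(p,place(P,.4715,.2973,np.radians(-13))); cv2.polylines(im,[np.round(q).astype(np.int32)],True,(0,255,0),1)
cv2.imwrite('pics/w6.png',im[...,::-1])
goto(.4851,.2942,.009,77)
E
```

```text
time: 8.05
eef_pos: [0.487, 0.2943, 0.093]
tcp_rot: [0.113, 0.994, 0.0, 0.0]
contact_force: [0.4, -1.0, 0.3]
opening: 0.486
t 8.1 tcp [0.4871 0.2944 0.0933] jaw 77.0 open 0.485 F [-0.6  0.7  0.5]
shift [ 0.014 -0.005  0.562] turn [0.0005 0.0008 0.0002]
```

View pics/w6.png

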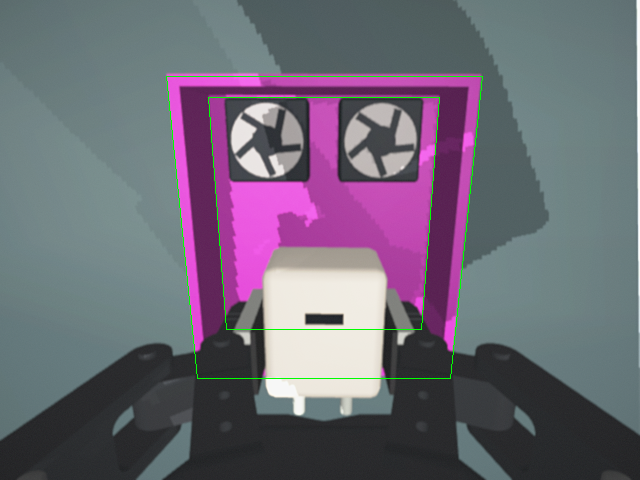

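The fitted box outline lies on the rim and floor in the wrist view, so the pose is right. Lowering.

```bash
python3 -m crank '[[0.01,0,0.12,0,0,0,0.3],[0.01,0,0.24,0,0,0,0.3],[0.01,0,0.36,0,0,0,0.3],[0.01,0,0.45,0,0,0,0.3],[0.01,0,0.51,0,0,0,0.3],[0.01,0,0.53,0,0,0,0.3],[0.01,0,0.53,0,0,0,0.3]]'
python3 -m crank '[[0,0,0.015,0,0,0,0.3],[0,0,0.03,0,0,0,0.3],[0,0,0.03,0,0,0,0.3]]'
python3 - <<'E'
from h import *
p=shot('wrist','w7.png')
goto(.4851,.2942,.008,77)
E
```

```text
time: 8.8
eef_pos: [0.4851, 0.2947, 0.0131]
tcp_rot: [0.113, 0.994, 0.0, 0.0]
contact_force: [-0.1, 0.2, -0.5]
opening: 0.483
time: 9.1
eef_pos: [0.4853, 0.2948, 0.0089]
tcp_rot: [0.113, 0.994, 0.0, 0.0]
contact_force: [0.0, -0.2, -0.5]
opening: 0.484
t 9.15 tcp [0.4853 0.2947 0.0089] jaw 77.0 open 0.487 F [0.3 0.3 0.4]
shift [ 0.    -0.004  0.006] turn [0.0003 0.0004 0.0004]
```

View pics/w7.png

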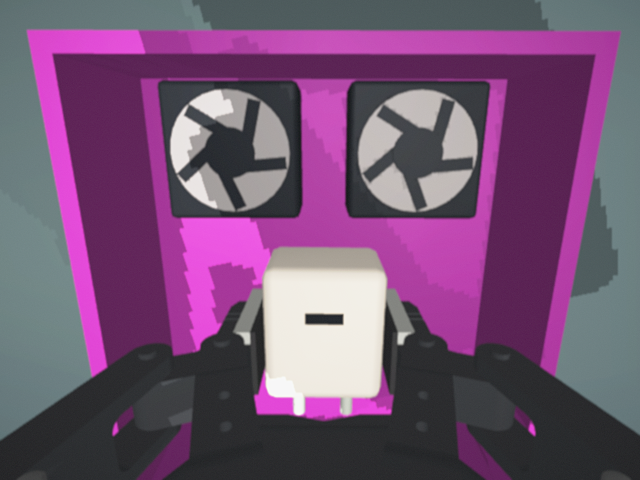

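No contact yet, so I'll lower in 1 mm steps.

```bash
python3 -m crank '[[0,0,0.007,0,0,0,0.3],[0,0,0.014,0,0,0,0.3],[0,0,0.014,0,0,0,0.3],[0,0,0.014,0,0,0,0.3]]'
```

```text
time: 9.55
eef_pos: [0.4853, 0.2947, 0.0089]
tcp_rot: [0.113, 0.994, -0.0, -0.0]
contact_force: [-4.5, -3.3, 12.4]
opening: 0.482
```

```bash
python3 -m crank '[[0,0,-0.007,0,0,0,0.3],[0,0,-0.007,0,0,0,0.6],[0,0,-0.007,0,0,0,0.72],[0,0,-0.007,0,0,0,0.72],[0,0,-0.007,0,0,0,0.72],[0,0,-0.007,0,0,0,0.72]]'
python3 -m crank '[[0,0,-0.1,0,0,0,0.72],[0,0,-0.3,0,0,0,0.72],[0,0,-0.6,0,0,0,0.72],[0,0,-0.9,0,0,0,0.72],[0,0,-0.9,0,0,0,0.72]]'
python3 - <<'E'
from h import *
p=shot('wrist','w8.png'); p=shot('scene','s8.png')
goto(.479,-.262,.16,93)
E
```

```text
time: 10.15
eef_pos: [0.4849, 0.2946, 0.0073]
tcp_rot: [0.113, 0.994, -0.0, -0.0]
contact_force: [0.7, -0.3, -0.5]
opening: 0.717
time: 10.65
eef_pos: [0.4898, 0.2966, 0.1521]
tcp_rot: [0.113, 0.994, 0.004, 0.007]
contact_force: [0.9, 0.1, 0.2]
opening: 0.721
t 10.75 tcp [0.4861 0.2951 0.1453] jaw 77.0 open 0.721 F [ 0.8 -0.4 -0.7]
shift [-0.788 -3.63  -0.104] turn [ 0.0014  0.0028 -0.1774]
```

View pics/w8.png

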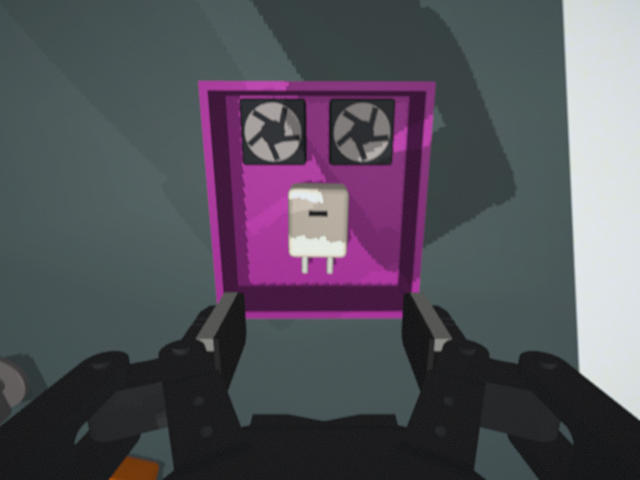

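View pics/s8.png

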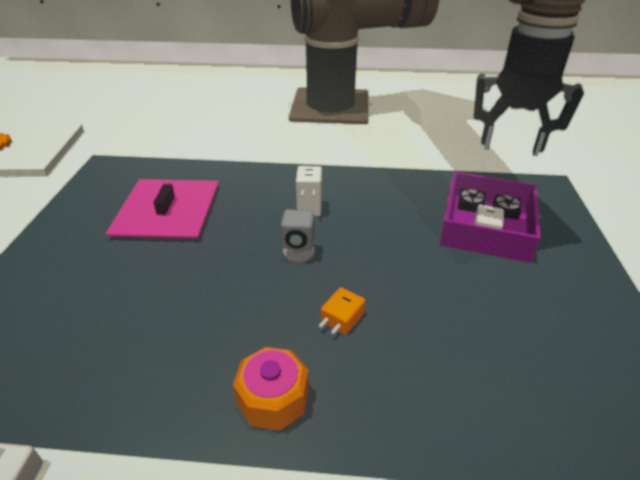

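The adapter lies flat in the box at (318,222) in the wrist view, let go. On to the lid.

```bash
python3 -m crank '[[-0.05,-0.23,-0.1,0,0,0,0.72],[-0.1,-0.45,-0.13,0,0,0,0.72],[-0.15,-0.7,-0.13,0,0,0,0.72],[-0.2,-0.91,-0.13,0,0,0,0.6]]'
python3 -m crank '[[-0.05,-0.23,0,0,0,0,0.6],[-0.1,-0.45,0,0,0,0,0.6],[-0.15,-0.7,0,0,0,0,0.6],[-0.2,-0.91,0,0,0,0,0.6]]'
python3 -m crank '[[-0.05,-0.23,0,0,0,0,0.6],[-0.1,-0.45,0,0,0,0,0.6],[-0.15,-0.7,0,0,0,0,0.6],[-0.2,-0.91,0,0,0,0,0.6]]'
python3 -c "
from h import *
goto(.479,-.262,.16,93)"
```

```text
time: 11.15
eef_pos: [0.482, 0.1533, 0.1603]
tcp_rot: [0.113, 0.994, -0.001, -0.002]
contact_force: [0.7, -0.7, -0.5]
opening: 0.6
time: 11.55
eef_pos: [0.4805, 0.0137, 0.1602]
tcp_rot: [0.113, 0.994, 0.0, -0.002]
contact_force: [0.3, 0.1, -0.2]
opening: 0.601
time: 11.95
eef_pos: [0.4792, -0.1258, 0.1601]
tcp_rot: [0.113, 0.994, 0.001, -0.002]
contact_force: [-0.3, 0.3, -0.9]
opening: 0.601
t 11.95 tcp [ 0.4792 -0.1258  0.1601] jaw 77.0 open 0.601 F [-0.3  0.3 -0.9]
shift [-0.203 -0.885 -0.   ] turn [ 0.0008 -0.0023 -0.1778]
```

```bash
python3 -m crank '[[-0.05,-0.23,0,0,0,-0.06,0.6],[-0.1,-0.45,0,0,0,-0.1,0.6],[-0.15,-0.7,0,0,0,-0.14,0.6],[-0.2,-0.88,0,0,0,-0.178,0.6],[-0.2,-0.88,0,0,0,-0.178,0.6],[-0.2,-0.88,0,0,0,-0.178,0.6]]'
python3 - <<'E'
from h import *
p=shot('wrist'); im=p['pixels'].copy()
for B in(boxpts(-.0835,.0835,-.076,.076,.014,.014),boxpts(-.03,.03,-.009,.009,.042,.042)):
  P=B[[0,2,6,4]]; q=proj(p,place(P,.4787,-.262,np.radians(2.8))); cv2.polylines(im,[np.round(q).astype(np.int32)],True,(0,255,0),1)
cv2.imwrite('pics/w9.png',im[...,::-1])
goto(.4787,-.262,.018,92.8)
E
```

```text
time: 12.55
eef_pos: [0.4794, -0.2595, 0.1603]
tcp_rot: [-0.026, 1.0, 0.001, -0.001]
contact_force: [-0.1, -0.5, 0.5]
opening: 0.597
t 12.6 tcp [ 0.4795 -0.2589  0.1605] jaw 93.0 open 0.6 F [ 0.  -0.5  0.2]
shift [ 0.004 -0.023  0.95 ] turn [ 0.0017 -0.0015  0.0023]
```

View pics/w9.png

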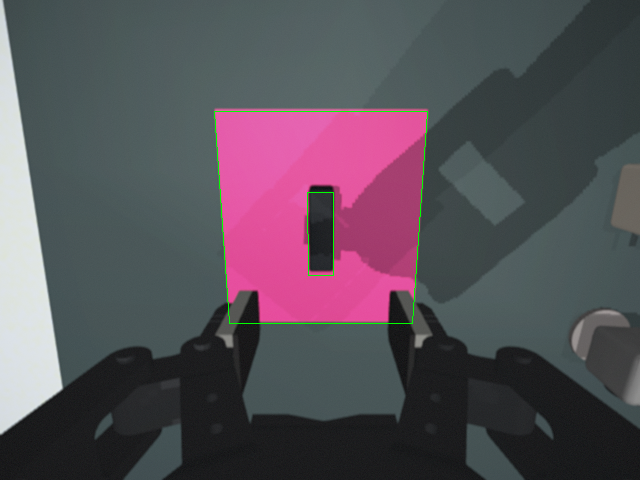

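```bash
python3 -m crank '[[0.004,-0.01,0.2,0,0,0,0.6],[0.004,-0.021,0.5,0,0,0,0.6],[0.004,-0.021,0.75,0,0,0,0.5],[0.004,-0.021,0.9,0,0,0,0.5],[0.004,-0.021,0.95,0,0,0,0.5],[0.004,-0.021,0.95,0,0,0,0.5],[0.004,-0.021,0.95,0,0,0,0.5]]'
python3 - <<'E'
from h import *
p=shot('wrist','w10.png')
goto(.4787,-.262,.017,92.8)
E
```

```text
time: 13.3
eef_pos: [0.4809, -0.2632, 0.0209]
tcp_rot: [-0.027, 1.0, -0.001, 0.001]
contact_force: [-0.2, 0.5, 0.2]
opening: 0.499
t 13.35 tcp [ 0.4812 -0.2637  0.0214] jaw 93.1 open 0.499 F [-0.  -0.4  0.5]
shift [0.016 0.012 0.029] turn [-0.0014  0.0016  0.0032]
```

View pics/w10.png

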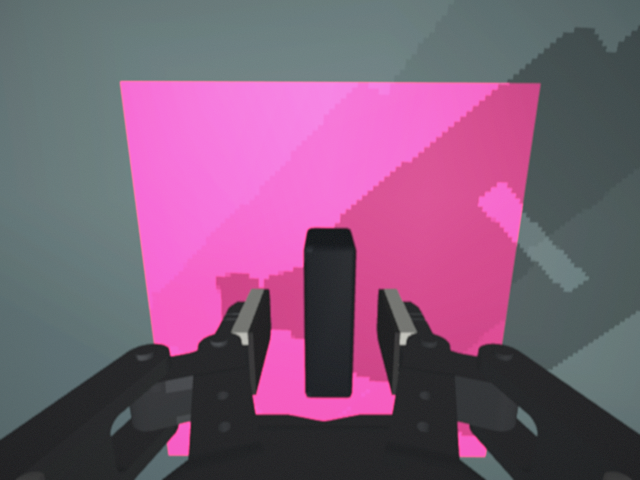

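```bash
python3 -m crank '[[0.012,0.01,0.02,0,0,0,0.5],[0.012,0.01,0.024,0,0,0,0.5],[0.012,0.01,0.024,0,0,0,0.05],[0.012,0.01,0.024,0,0,0,0.05],[0.012,0.01,0.024,0,0,0,0.05],[0.012,0.01,0.024,0,0,0,0.05],[0.012,0.01,0.024,0,0,0,0.05],[0.012,0.01,0.024,0,0,0,0.05],[0.012,0.01,0.024,0,0,0,0.05]]' 70
python3 -m crank '[[0,0,-0.1,0,0,0,0.05],[0,0,-0.25,0,0,0,0.05],[0,0,-0.5,0,0,0,0.05],[0,0,-0.75,0,0,0,0.05],[0,0,-1,0,0,0,0.05],[0,0,-1,0,0,0,0.05],[0,0,-1,0,0,0,0.05]]'
python3 - <<'E'
from h import *
p=shot('wrist','w11.png'); p=shot('scene','s11.png')
goto(.4715,.2973,.18,77)
E
```

```text
time: 14.25
eef_pos: [0.4785, -0.2622, 0.0165]
tcp_rot: [-0.027, 1.0, -0.0, 0.0]
contact_force: [-1.4, 0.9, 6.0]
opening: 0.195
time: 14.95
eef_pos: [0.4781, -0.2617, 0.1667]
tcp_rot: [-0.027, 1.0, -0.0, 0.001]
contact_force: [0.2, 1.3, -2.8]
opening: 0.2
t 15.05 tcp [ 0.4769 -0.2608  0.164 ] jaw 93.1 open 0.197 F [-0.6  0.1 -1.2]
shift [-0.162  3.717 -0.098] turn [ 0.0014 -0.002   0.1784]
```

View pics/w11.png

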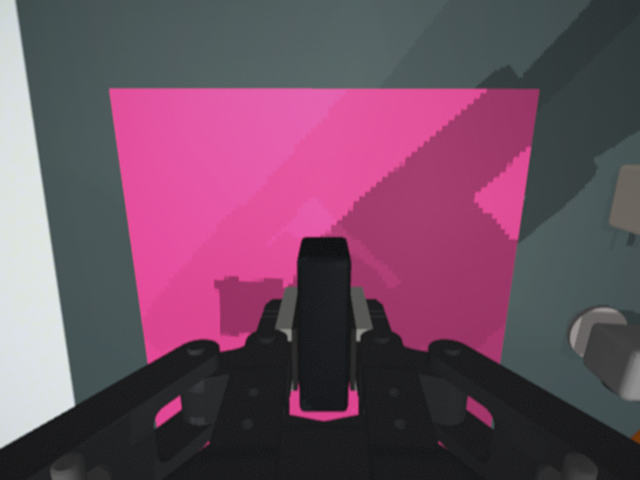

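View pics/s11.png

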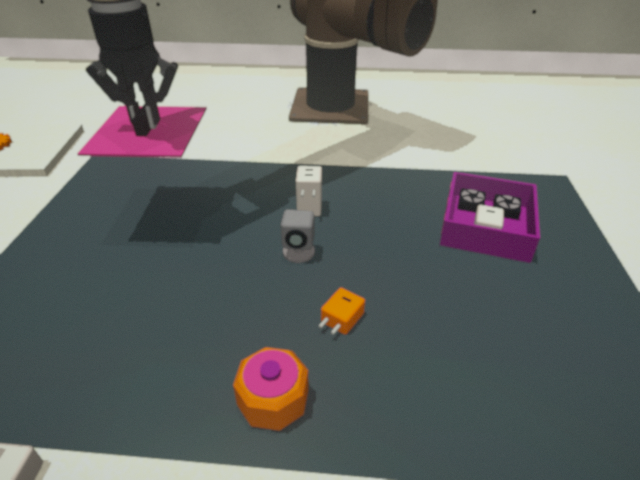

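```bash
python3 -m crank '[[-0.01,0.22,-0.05,0,0,0,0.05],[-0.02,0.44,-0.1,0,0,0,0.05],[-0.03,0.66,-0.1,0,0,0,0.05],[-0.04,0.93,-0.1,0,0,0,0.05]]'
python3 -m crank '[[-0.01,0.22,0,0,0,0,0.05],[-0.02,0.44,0,0,0,0,0.05],[-0.03,0.66,0,0,0,0,0.05],[-0.04,0.93,0,0,0,0,0.05]]'
python3 -m crank '[[-0.01,0.22,0,0,0,0,0.05],[-0.02,0.44,0,0,0,0,0.05],[-0.03,0.66,0,0,0,0,0.05],[-0.04,0.93,0,0,0,0,0.05]]'
python3 -c "
from h import *
goto(.4715,.2973,.18,77)"
```

```text
time: 15.45
eef_pos: [0.4754, -0.1209, 0.1788]
tcp_rot: [-0.026, 1.0, 0.001, -0.002]
contact_force: [-0.2, 0.5, -0.7]
opening: 0.197
time: 15.85
eef_pos: [0.4737, 0.0187, 0.1785]
tcp_rot: [-0.026, 1.0, 0.0, -0.002]
contact_force: [1.6, -0.7, -1.3]
opening: 0.195
time: 16.25
eef_pos: [0.4722, 0.1579, 0.1784]
tcp_rot: [-0.026, 1.0, -0.0, -0.002]
contact_force: [0.7, 0.1, -1.0]
opening: 0.194
t 16.25 tcp [0.4722 0.1579 0.1784] jaw 93.0 open 0.194 F [ 0.7  0.1 -1. ]
shift [-0.044  0.928 -0.011] turn [-0.0008 -0.0029  0.1778]
```

```bash
python3 -m crank '[[-0.01,0.22,0,0,0,0.04,0.05],[-0.02,0.44,0,0,0,0.08,0.05],[-0.03,0.66,0,0,0,0.12,0.05],[-0.044,0.92,0,0,0,0.178,0.05],[-0.044,0.92,0,0,0,0.178,0.05],[-0.044,0.92,0,0,0,0.178,0.05],[-0.044,0.92,0,0,0,0.178,0.05]]'
python3 - <<'E'
from h import *
s=telemetry.get_state(); print(s['eef_pos'])
for cam in('wrist','scene'):
  p=shot(cam); im=p['pixels'].copy()
  P=boxpts(-.0835,.0835,-.076,.076,.014,.014)[[0,2,6,4]]
  e=s['eef_pos']; q=proj(p,place(P,e[0],e[1],np.radians(-13),e[2]-.017)); cv2.polylines(im,[np.round(q).astype(np.int32)],True,(0,255,0),1)
  P=boxpts(-.0775,.0775,-.07,.07,.051,.051)[[0,2,6,4]]; q=proj(p,place(P,.4715,.2973,np.radians(-13))); cv2.polylines(im,[np.round(q).astype(np.int32)],True,(255,255,0),1)
  cv2.imwrite(f'pics/{cam}12.png',im[...,::-1])
goto(.4715,.2973,.075,77)
E
```

```text
time: 16.95
eef_pos: [0.4722, 0.2943, 0.1792]
tcp_rot: [0.113, 0.994, -0.001, -0.001]
contact_force: [0.2, -0.2, -1.0]
opening: 0.197
[0.4722196  0.29431109 0.17921803]
t 17.05 tcp [0.4728 0.2941 0.1801] jaw 77.0 open 0.193 F [ 0.5 -0.6 -1.8]
shift [0.012 0.02  0.7  ] turn [-0.0007 -0.0008 -0.0004]
```

View pics/wrist12.png

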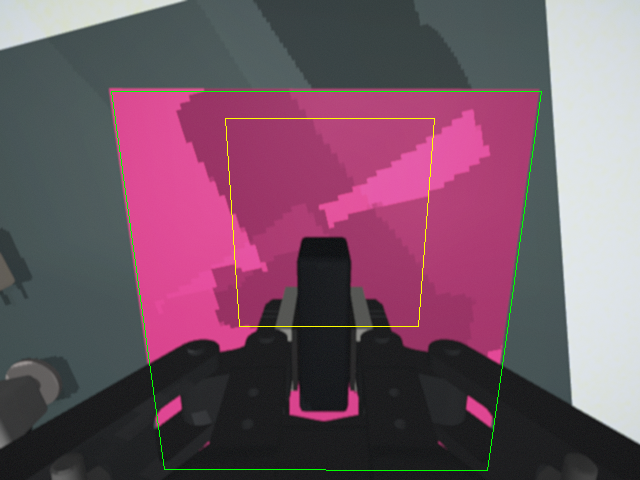

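View pics/scene12.png

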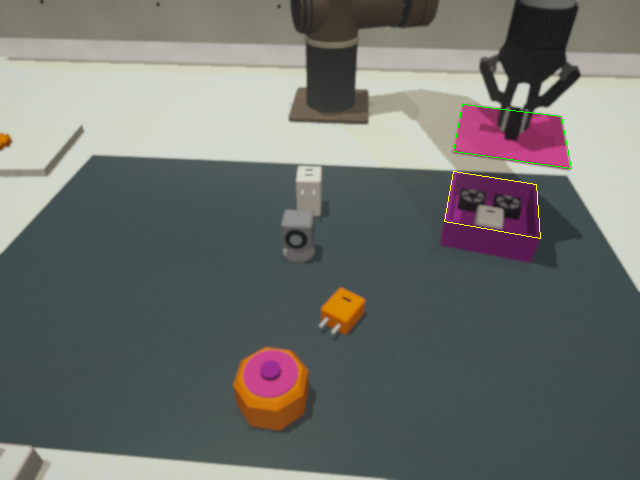

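In both views the held lid coincides with the predicted outline, centred on the TCP within about 1–2 mm. Lowering to just above the rim.

```bash
python3 -m crank '[[0.01,0.02,0.15,0,0,0,0.05],[0.01,0.02,0.3,0,0,0,0.05],[0.01,0.02,0.45,0,0,0,0.05],[0.01,0.02,0.6,0,0,0,0.05],[0.01,0.02,0.68,0,0,0,0.05],[0.01,0.02,0.68,0,0,0,0.05],[0.01,0.02,0.68,0,0,0,0.05]]'
python3 - <<'E'
from h import *
goto(.4715,.2973,.058,77)
E
```

```text
time: 17.75
eef_pos: [0.4728, 0.2983, 0.0796]
tcp_rot: [0.113, 0.994, 0.0, 0.0]
contact_force: [0.5, 0.1, -1.0]
opening: 0.194
t 17.75 tcp [0.4728 0.2983 0.0796] jaw 77.0 open 0.194 F [ 0.5  0.1 -1. ]
shift [ 0.007 -0.008  0.144] turn [ 0.0003  0.0004 -0.0001]
```

```bash
python3 -m crank '[[0.007,-0.006,0.04,0,0,0,0.05],[0.007,-0.006,0.07,0,0,0,0.05],[0.007,-0.006,0.1,0,0,0,0.05],[0.007,-0.006,0.1,0,0,0,0.05]]'
python3 -m crank '[[0,0,0.01,0,0,0,0.05],[0,0,0.02,0,0,0,0.05],[0,0,0.03,0,0,0,0.05],[0,0,0.03,0,0,0,0.05]]'
python3 - <<'E'
from h import *
goto(.4715,.2973,.058,77)
shot('scene','s13.png')
E
```

```text
time: 18.15
eef_pos: [0.4705, 0.2977, 0.0632]
tcp_rot: [0.113, 0.994, -0.0, -0.001]
contact_force: [0.0, 0.5, -1.3]
opening: 0.195
time: 18.55
eef_pos: [0.4709, 0.2978, 0.0592]
tcp_rot: [0.113, 0.994, -0.0, -0.0]
contact_force: [-0.3, 0.7, -1.2]
opening: 0.198
t 18.55 tcp [0.4709 0.2978 0.0592] jaw 77.0 open 0.198 F [-0.3  0.7 -1.2]
shift [-0.005 -0.003  0.008] turn [-0.0001 -0.0002  0.0003]
```

View pics/s13.png

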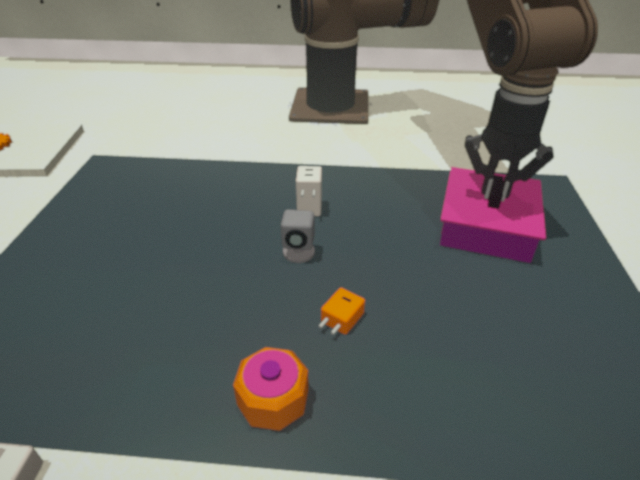

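Lower until contact, then release.

```bash
python3 -m crank '[[0,0,0.01,0,0,0,0.05],[0,0,0.016,0,0,0,0.05],[0,0,0.016,0,0,0,0.05]]'
```

```text
time: 18.9
eef_pos: [0.4712, 0.2979, 0.0575]
tcp_rot: [0.113, 0.994, 0.0, 0.0]
contact_force: [-1.0, -0.0, 2.4]
opening: 0.198
```

```bash
python3 -m crank '[[0,0,0.004,0,0,0,0.05],[0,0,0.004,0,0,0,0.3],[0,0,0.004,0,0,0,0.5],[0,0,0.004,0,0,0,0.5],[0,0,0.004,0,0,0,0.5],[0,0,0.004,0,0,0,0.5]]'
python3 -m crank '[[0,0,-0.05,0,0,0,0.5],[0,0,-0.15,0,0,0,0.5],[0,0,-0.4,0,0,0,0.5],[0,0,-0.7,0,0,0,0.5],[0,0,-0.9,0,0,0,0.5],[0,0,-0.9,0,0,0,0.5],[0,0,-0.9,0,0,0,0.5]]'
cat > chk.py <<'E'
from h import *
goto(.4715,.2973,.058,77)
ps=[shot('scene'),shot('wrist'),shot('top')]
P=boxpts(-.0835,.0835,-.076,.076,.051,.055)
for n,p in zip('swt',ps):
  im=p['pixels'].copy(); h=cv2.convexHull(proj(p,place(P,.4715,.2973,np.radians(-13))).astype(np.float32)); cv2.polylines(im,[np.round(h).astype(np.int32)],True,(0,255,0),1)
  cv2.imwrite(f'pics/{n}14.png',im[...,::-1])
  if n=='s': cv2.imwrite('pics/crop14.png',cv2.resize(p['pixels'][150:275,420:570,::-1],(750,600 if 0 else 625))[:600])
p=ps[0]; l,t,r,b=W=(425,155,565,275); hsv=cv2.cvtColor(p['pixels'][t:b,l:r],cv2.COLOR_RGB2HSV)
m=(hsv[...,1]>120)&(hsv[...,0]>135)&(hsv[...,0]<177)
E
python3 chk.py
```

```text
time: 19.5
eef_pos: [0.471, 0.2978, 0.0563]
tcp_rot: [0.113, 0.994, -0.0, -0.0]
contact_force: [0.7, 0.1, 0.5]
opening: 0.5
time: 20.2
eef_pos: [0.4716, 0.2981, 0.1936]
tcp_rot: [0.113, 0.994, 0.001, 0.002]
contact_force: [-0.2, 0.1, -0.4]
opening: 0.497
t 20.2 tcp [0.4716 0.2981 0.1936] jaw 77.0 open 0.497 F [-0.2  0.1 -0.4]
shift [ 0.002 -0.008  0.904] turn [0.0013 0.0019 0.0004]
```

View pics/s14.png

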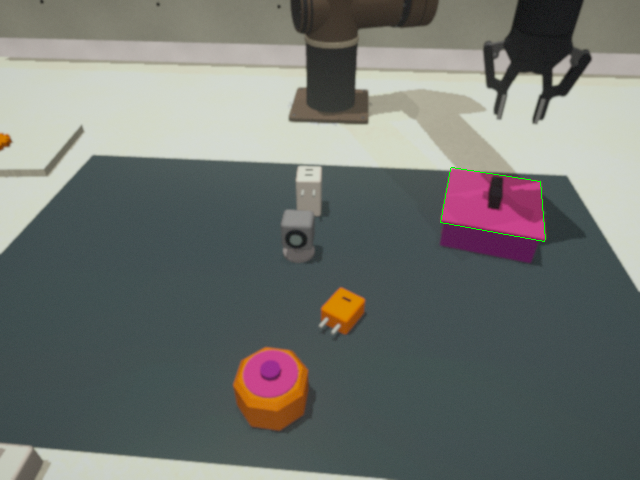

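View pics/w14.png

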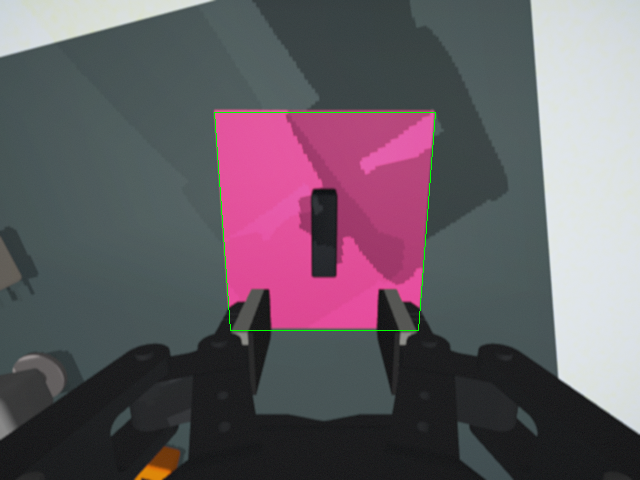

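View pics/crop14.png

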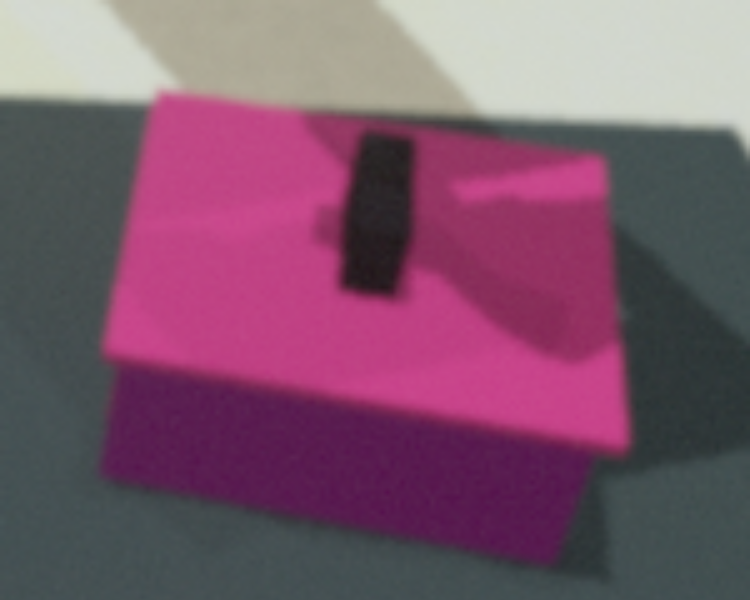

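The lid matches its home outline within 1–2 px in both views. It is level, with no gap at the rim, and the gripper is clear. Handing in.

```bash
python3 -c "
from h import *
print(ticket.sign_off())"
```

```text
the job is handed in; nothing more can be done
None
```

The low white adapter is packed flat on the floor of the purple box beside the fans, and the lid is on. The job was handed in at about 20 s of the 62 s allowed, and no verdict was reported.

- **Adapter:** I gripped it across its 42 mm sides, lowered it until it touched the box floor (about 13 N), let go and backed off. The wrist and scene pictures before closing showed it lying flat.
- **Lid:** I carried it by its bar and lowered it until it touched the rim (about 2.4 N). After release, its outline in the scene and wrist pictures matched the fully home position within 1–2 px. It looked level, with no gap at the rim on the sides visible.
- **Tall adapter:** I kept well above it the whole time. In the last picture it stands where it was.
- **Failed or disagreeing checks:** The automatic pose fit for the tall adapter failed, so I did not use it. The two cameras differed by about 5 mm on the low adapter's position, and I corrected that with the wrist camera before gripping. The measured arm position jittered by about 1–2 mm while the arm stood still.

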